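# Clamp the lid of the bulb box

## Robot

A 6-joint arm with a two-finger parallel gripper is mounted at the origin on the work surface. World frame = base frame: x ahead of the robot, y to its left, z up, the work surface at z = 0. Lengths are in m, angles in rad, forces in N, time in s.
With the tool pointing down it reaches from about 0.425 to 0.95 m from the base axis. Payload 14.7 kg.
Tool frame: the origin (TCP) lies at the very end of the fingers, on their centre line; the grasp point (between the pads) lies 19 mm behind it (r.pinch_z is the distance from the TCP to the grasp point, in m); z points along the fingers, y is the direction in which the jaws open and shut (so a half turn about z gives the same grasp; the last joint's range is limited). The gripper opens to 85 mm and grips with 20 to 120 N. Pads are 22 mm wide; open, the fingers measure 114 mm over their backs; the gripper's body (76 mm by 85 mm) begins 54 mm behind the grasp point. The pads swing forward as they close: fully open they stand 13 mm farther back than shut.
Start: joints at [-1.223, 0.48, 1.596, -0, 1.065, -0.047], TCP at [0.25, -0.6, 0.231] pointing down, gripper open.
Joint ranges: [-2.75, 2.75], [-0.82, 2.05], [0.23, 2.67], [-1.56, 4.7], [0.09, 2.69], [-2.92, 2.92]. Speed limits (rad/s): [1.89, 1.89, 2.39, 3.01, 3.01, 3.01].

## Interface

Orientations are given as a unit quaternion [x, y, z, w].
In Python, from bench import r, imaging, workorder gives the robot as it stands.
- The arm moves only by the tool step_arm, never from a script. Its argument "rows" is a list of rows, each an object with "offset": the shift along the tool's x, y, z in m, a list of three; "dr": the turn, a rotation vector about the tool's x, y, z in rad, a list of three. A call has 1 to 8 rows; each row shifts and turns the commanded pose from where the row before left it, along the tool's axes as they then stand; what a row does not reach is not made up. A row lasts 1/10 s, in which the tool goes at most 50 mm and 8.59 degrees, less where a joint would pass 70% of its speed; a pose out of reach is approached as far as the arm can. A call with a gripper value outside its range is refused whole. "jaw" is the gripper's target within -1 to 1 (shut at 1, half-way at 0, fully open at -1), set as the call begins (left out, the last holds). The fingers move at their own pace and stop on an object; "squeeze" is the grip in N (left out, the last holds). Time passes only in rows, so rows that do not move let the fingers close. It gives the time, the measured TCP pose, the force and the opening at its end, in the units of the state.
- r.observe(): the state, without advancing time (a new reading comes with each control period).
- imaging.get_image(name): name is "side" or "top" or "wrist"; returns a dict with "img" (480x640x3 uint8, red, green, blue), "mtx" (3x3 intrinsics, pixels), "R" (3x3) and "t" (3): a world point X has camera coordinates R X + t; the wrist camera has in their place "hand_eye" (4x4, takes a point from camera to tool coordinates, whose origin is the TCP and whose axes are the flange's). Camera axes: x right, y down, z forward; pixel columns grow to the right and rows downward; lengths in m; the calibration is good to about 2 mm. A picture is of the moment at which its call begins: read the wrist's pose just before it. There is no depth.
- workorder.job_done(): hands the job in, once; it reports no verdict.
The state is a dict: "time": time; "joints": joint angles; "dq": joint speeds; "joint_torque": joint torques, N m; "ee_pos": TCP position; "tcp_rot": TCP orientation; "force": force on the tool from outside, world axes, zero at the start; "ft_torque": the same for the moment, N m; "finger_gap": finger opening in m.
Only numpy, scipy, OpenCV 4.12 (cv2) and the standard library are available. Lean on these libraries where they do the work, as an engineer would, in place of code of your own. Each camera call takes 0.05 s, during which the arm holds its last target.

## Task

Close the quick clamp on the green bulb box: with the outside of a finger push the steel strap round until it lies fully over the lid against its stop, and only then push the raised cam lever all the way down onto the strap. Nothing needs to be gripped: lift nothing, and leave the lid, the tiny pot standing on it and everything else on the table where they are.

Things in the scene. Friction and masses are not known exactly. Their poses are not given: they have to be found in the camera images.
- bulb_box: green plastic bulb box, fixed, 180 mm (x) by 200 mm (y) by 80 mm tall; origin at the centre of its underside, z up. Its -x side is roughly towards the robot and carries, in the middle, the bracket and upright stud of the clamp; its +x side has a steel keeper with a post (116 mm high) beside the end of the closed strap, on its -y side.
- lid: loose plywood lid lying on the box, 188 x 208 x 12 mm, 0.25 to 0.5 kg, a 12 mm cleat under it sits inside the box rim with 3 mm play; origin at the centre of the panel's underside (80 mm above the table), so the lid's upper face is 92 mm above the table. Nothing is on its upper face but the tiny pot.
- strap (a joint): swing angle (rad) of the clamp strap about the upright stud: 0 = fully over the lid, along the box's +x, against its stop; it grows counter-clockwise seen from above, towards the box's +y side. It starts swung out at 1.0 to 1.5 (end stop 1.8). It stays where it is left; pushing it 140 mm from the stud takes about 2 N.
- strap_pivot (a point): point on the strap's swing axis (the stud), half-way up the strap, 105 mm above the table and 110 mm from the box's middle towards the box's -x. Its axes turn with the strap: x runs along the strap to its free end, 212 mm from the axis; z up. A rubber foot 18 mm across hangs under the strap 165 mm from the axis.
- strap_push (a point): middle of the strap's section 140 mm from the swing axis, 105 mm above the table: a good place to push its side. Axes as strap_pivot. The strap is a straight steel bar 24 mm wide (12 mm to either side of its x axis), 14 mm tall, from 98 to 112 mm above the table: 6 mm clear of the lid.
- cam (a joint): angle (rad) of the cam lever above the strap: 0 = fully down, lying along the strap (its end stop); it starts raised at 1.05 to 1.35 (end stop 1.45), leaning towards the strap's free end. It stays where it is left; pushing at its end takes about 4 to 5 N all the way.
- cam_hinge (a point): hinge of the cam lever, on top of the strap straight above the stud, 124 mm above the table; the lever turns in the upright plane that contains the strap and moves round with the strap. Axes turn with the lever: x along the lever to its free end, z out of its upper face, which is the one to push on.
- cam_pad (a point): middle of the upper face of the lever's broad end pad, 98 mm along the lever from the hinge and 5 mm above the lever's centre line. The dark lever is 14 mm wide and 10 mm thick, the pad 34 mm long, 28 mm wide and 10 mm thick; the free end is 115 mm from the hinge. When fully down the pad's upper face is level, 129 mm above the table.
- thumb_pot: tiny terracotta pot, 44 mm across, 36 mm tall, standing on the lid on the side away from the open strap; origin at the centre of its underside. Bystander.
- small_pot: terracotta pot, 68 mm across, 60 mm tall, on the table beside the box on the side where the strap stands open, lower than the strap; origin at the centre of its underside. Bystander.
- large_pot: terracotta pot, 104 mm across, 92 mm tall; origin at the centre of its underside. Bystander.
- trowel: hand trowel with wooden handle lying on the table beside the box, 220 mm long, 56 mm wide, 24 mm high; origin at mid length on the table, blade to its +x. Bystander.
- seed_tin: upright tin can, 68 mm across, 100 mm tall; origin at the centre of its underside. Bystander.
- mug: white mug, 76 mm across, 90 mm tall, handle to its +y; origin at the centre of its underside. Bystander.
- bowl: white bowl, 110 mm across, 45 mm tall; origin at the centre of its underside. Bystander.

How it is judged:
On the way, in this order (a step that is already met when the one before it is completed fails the run):
1. the strap lies over the lid against its stop, the cam lever still up (value of joint strap below 0.1 rad and value of joint cam above 0.7 rad), for 0.2 s.
2. the cam lever is pushed down, the strap still over the lid (value of joint each of cam, strap below 0.1 rad), for 0.2 s.
At the end, for the whole second after the job is handed in: The strap is within 0.1 rad of its stop over the lid and the cam lever within 0.1 rad of fully down; the lid is within 8 mm of where it started and level, every bystander is within 20 mm of where it started, still upright (within 0.2 rad) and at rest (all of step 2 and distance of lid from where it was at the start of the episode below 0.008 m and angle between lid's own z axis and vertical below 0.05 rad and distance of each of thumb_pot, small_pot, large_pot, trowel, seed_tin, mug, bowl from where it was at the start of the episode below 0.02 m and angle between each of thumb_pot, small_pot, large_pot, trowel, seed_tin, mug, bowl's own z axis and vertical below 0.2 rad and linear speed of each of lid, thumb_pot, small_pot, large_pot, trowel, seed_tin, mug, bowl below 0.02 m/s); the robot touches nothing.
It fails at once if the cam lever is pushed down before the strap is over the lid (value of joint cam below 0.7 rad and value of joint strap above 0.15 rad).
It fails at once if the lid is lifted or shifted by more than 12 mm (distance of lid from where it was at the start of the episode above 0.012 m).
It fails at once if a bystander is lifted, carried or knocked more than 30 mm from its place (distance of any of thumb_pot, small_pot, large_pot, trowel, seed_tin, mug, bowl from where it was at the start of the episode above 0.03 m).
It also fails if it takes over 48 s, if anything falls off the work surface, if the arm or the gripper's body presses on something with over 40 N, if the wrist force passes 120 N, or if a joint passes its speed limit or range.

## Working session

There is one attempt and no reset: what is moved stays moved. The work goes in short steps, Python scripts to look and compute and a tool call to move; the robot and the scene stay as the last step left them, time stands still between calls to the robot, and variables do not carry over. Pictures are saved under pics/ and viewed, and the job is handed in when it is done.

Besides the shell and the picture viewer there is one more tool, called after "Emit:" by a JSON object that holds its "name" and its "arguments", one argument or row to a line. step_arm: Moves the arm, as the interface text tells. Its arguments: {"type":"object","properties":{"rows":{"type":"array"},"jaw":{"type":"number"},"squeeze":{"type":"number"}},"required":["rows"]}

```bash
mkdir -p pics
python3 - <<'E'
from bench import r, imaging, workorder
import cv2,pickle
print(r.observe())
for n in ["top","side"]:
    d=imaging.get_image(n); pickle.dump(d,open(f"{n}0.pkl","wb"))
    cv2.imwrite(f"pics/{n}0.png",d["img"][:,:,::-1]); print(n,d["mtx"],d["R"],d["t"])
E
```

```text
{'time': 0.0, 'joints': array([-1.22259264e+00,  4.80850471e-01,  1.59691148e+00, -2.74370714e-06,
        1.06509586e+00, -4.66029846e-02]), 'dq': array([-0.0011101 , -0.00047733, -0.00147687, -0.00083175,  0.00089543,
        0.00154539]), 'joint_torque': array([ 4.38805859e-03, -9.50610065e+01, -4.30193281e+01,  1.82112890e-04,
        1.18788096e-02,  3.32117531e-05]), 'ee_pos': array([ 0.24987676, -0.59957776,  0.23064629]), 'tcp_rot': array([ 9.80578824e-01,  1.96124373e-01, -9.62179535e-05, -6.25218734e-04]), 'force': array([-0.12973585,  0.47981377, -0.43174274]), 'ft_torque': array([ 0.02032764,  0.00447075, -0.01777164]), 'finger_gap': 0.08539573725575138}
top [[542.88476452   0.         324.05569564]
 [  0.         542.88476452 241.65285085]
 [  0.           0.           1.        ]] [[-0.01904209 -0.99981169  0.00374057]
 [-0.99737549  0.01873404 -0.06993682]
 [ 0.06985357 -0.0050625  -0.99754441]] [-0.05539117  0.51940803  1.6755199 ]
side [[585.54563429   0.         323.41859694]
 [  0.         585.54563429 238.57581277]
 [  0.           0.           1.        ]] [[-0.95113412 -0.30802582 -0.02154001]
 [-0.18355174  0.62011572 -0.76273538]
 [ 0.24829949 -0.72150994 -0.64635189]] [0.47423202 0.1991611  1.22665715]
```

View pics/top0.png

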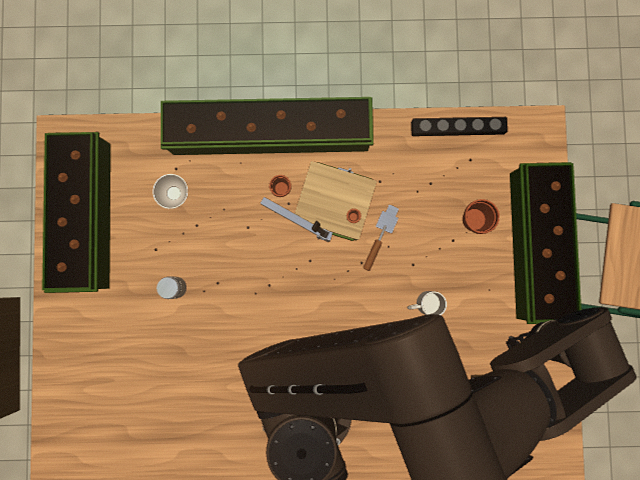

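View pics/side0.png

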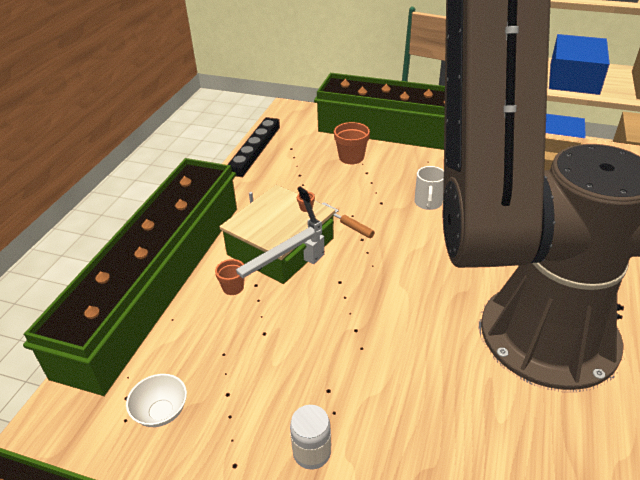

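The top view shows the lid around (337,200), with the strap running from its pivot near (327,235) to its free end at (263,201). The thumb pot is at (352,215), the small pot at (281,186) and the trowel at (380,235). I'll zoom in to measure.

Run:
```python
import cv2,pickle
for n,(x0,y0,x1,y1) in {"top":(240,140,420,275),"side":(205,170,385,305)}.items():
    im=pickle.load(open(f"{n}0.pkl","rb"))["img"][y0:y1,x0:x1,::-1]
    cv2.imwrite(f"pics/{n}0z.png",cv2.resize(im,(720,540),interpolation=cv2.INTER_CUBIC))
```

```text
(no output)
```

View pics/top0z.png

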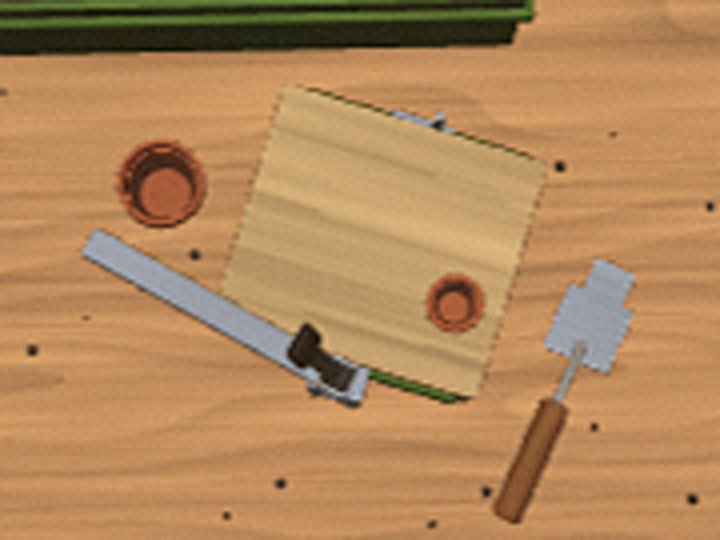

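View pics/side0z.png

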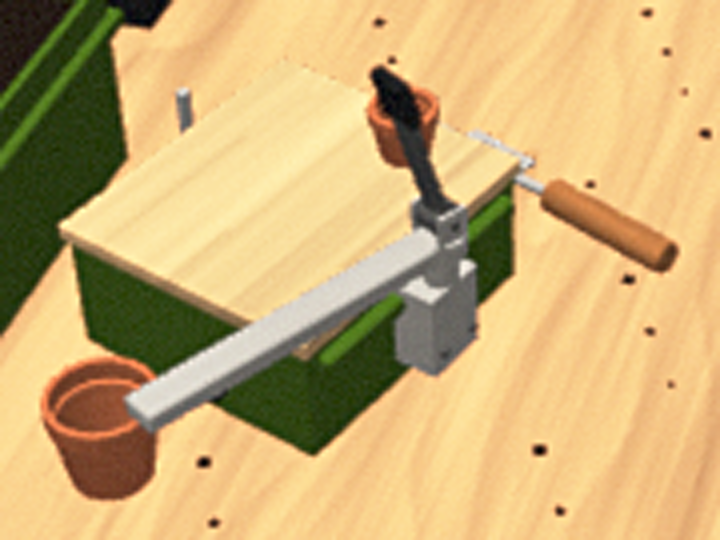

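```bash
cat > h.py <<'E'
import numpy as np
def ray(d,u,v):
    c=-d["R"].T@d["t"]; w=d["R"].T@np.linalg.inv(d["mtx"])@np.array([u,v,1.]); return c,w
def onz(d,u,v,z):
    c,w=ray(d,u,v); return c+w*(z-c[2])/w[2]
def proj(d,X):
    p=d["mtx"]@(d["R"]@np.asarray(X)+d["t"]); return p[:2]/p[2]
def tri(d1,p1,d2,p2):
    c1,w1=ray(d1,*p1);c2,w2=ray(d2,*p2); A=np.stack([w1,-w2],1)
    s=np.linalg.lstsq(A,c2-c1,rcond=None)[0]; a=c1+s[0]*w1;b=c2+s[1]*w2
    return (a+b)/2,np.linalg.norm(a-b)
E
python3 - <<'E'
from h import *
import pickle,cv2
np.set_printoptions(precision=4,suppress=True)
T=pickle.load(open("top0.pkl","rb"));S=pickle.load(open("side0.pkl","rb"))
zt=lambda u,v:(240+u/4-.375,140+v/4-.375)
zs=lambda u,v:(205+u/4-.375,170+v/4-.375)
hsv=cv2.cvtColor(T["img"],cv2.COLOR_RGB2HSV); print("lid hsv",hsv[190,340],"table",hsv[260,300])
C=[onz(T,*zt(*p),.092)[:2] for p in [(288,87),(545,165),(480,398),(222,297)]]
C=np.array(C); print("lid corners",C,"centre",C.mean(0),[np.linalg.norm(C[i]-C[i-1]) for i in range(4)])
ax=(C[0]+C[1]-C[2]-C[3]); ay=(C[0]+C[3]-C[1]-C[2]); print("yaw",np.arctan2(ax[1],ax[0]),np.arctan2(ay[1],ay[0])-np.pi/2)
Cs=[onz(S,*zs(*p),.092)[:2] for p in [(62,232),(288,62),(527,160),(305,355)]]
Cs=np.array(Cs);print("side corners",Cs,Cs.mean(0))
print("post",onz(T,*zt(438,118),.116), onz(S,*zs(183,92),.116))
e1=onz(T,*zt(97,230),.112);e2=onz(T,*zt(84,255),.112);print("strap end",e1,e2)
s1=onz(T,*zt(290,325),.112);s2=onz(T,*zt(290,372),.112);print("strap edges near",s1,s2)
e=onz(S,*zs(128,403),.112);f=onz(S,*zs(153,418),.112);print("strap end side",e,f)
print("cam tip",tri(T,zt(303,345),S,zs(390,85)))
print("thumb",onz(T,*zt(456,302),.128),"small",onz(T,*zt(162,182),.06))
print("trowel",onz(T,*zt(510,515),.01),onz(T,*zt(612,265),.01), "large",onz(T,480,216,.092),"mug",onz(T,432,303,.09))
E
```

```text
lid hsv [ 18 111 204] table [ 14 135 189]
lid corners [[ 0.7564 -0.032 ]
 [ 0.6934 -0.2242]
 [ 0.5187 -0.1712]
 [ 0.5981  0.0202]] centre [ 0.6417 -0.1018] [np.float64(0.16667392656353286), np.float64(0.20226058771067598), np.float64(0.18264625514764052), np.float64(0.20716543482462518)]
yaw -0.3059629599440145 -0.3553828898878848
side corners [[ 0.7593 -0.0247]
 [ 0.6949 -0.2232]
 [ 0.5179 -0.1677]
 [ 0.5835  0.0349]] [ 0.6389 -0.0952]
post [ 0.7258 -0.1432  0.116 ] [ 0.7311 -0.144   0.116 ]
strap end [0.6473 0.111  0.112 ] [0.6288 0.1209 0.112 ]
strap edges near [ 0.5739 -0.0307  0.112 ] [ 0.5391 -0.03    0.112 ]
strap end side [0.6501 0.1169 0.112 ] [0.6328 0.1236 0.112 ]
cam tip (array([ 0.5505, -0.0402,  0.2286]), np.float64(0.006722030522128181))
thumb [ 0.5868 -0.1527  0.128 ] small [0.6915 0.0663 0.06  ]
trowel [ 0.4326 -0.1982  0.01  ] [ 0.6278 -0.2834  0.01  ] large [ 0.5814 -0.5336  0.092 ] mug [ 0.3248 -0.3815  0.09  ]
```

Emit:
{"name": "step_arm", "arguments": {
  "jaw": 1,
  "rows": [
    {"offset":[0,0,-0.03],"dr":[0,0,0]},
    {"offset":[0,0,-0.03],"dr":[0,0,0]},
    {"offset":[0,0,-0.03],"dr":[0,0,0]},
    {"offset":[0.028,-0.025,0],"dr":[0,0,0]},
    {"offset":[0.028,-0.025,0],"dr":[0,0,0]},
    {"offset":[0.028,-0.025,0],"dr":[0,0,0]},
    {"offset":[0.028,-0.025,0],"dr":[0,0,0]},
    {"offset":[0.028,-0.025,0],"dr":[0,0,0]}
  ]
}}

```text
time: 0.9
ee_pos: [0.3315, -0.4292, 0.321]
tcp_rot: [0.981, 0.196, -0.0, -0.0]
force: [1.3, 0.3, 0.4]
finger_gap: 0.0003
```

Emit:
{"name": "step_arm", "arguments": {
  "rows": [
    {"offset":[0.028,-0.025,0],"dr":[0,0,0]},
    {"offset":[0.028,-0.025,0],"dr":[0,0,0]},
    {"offset":[0.028,-0.025,0],"dr":[0,0,0]},
    {"offset":[0.028,-0.025,0],"dr":[0,0,0]},
    {"offset":[0.028,-0.025,0],"dr":[0,0,0]},
    {"offset":[0.028,-0.025,0],"dr":[0,0,0]},
    {"offset":[0.028,-0.025,0],"dr":[0,0,0]},
    {"offset":[0.028,-0.025,0],"dr":[0,0,0]}
  ]
}}

```text
time: 1.7
ee_pos: [0.4613, -0.1584, 0.3212]
tcp_rot: [0.981, 0.196, -0.0, -0.0]
force: [0.9, -0.4, -0.7]
finger_gap: 0.0002
```

Emit:
{"name": "step_arm", "arguments": {
  "rows": [
    {"offset":[0.028,-0.025,0],"dr":[0,0,0]},
    {"offset":[0.028,-0.025,0],"dr":[0,0,0]},
    {"offset":[0.028,-0.025,0],"dr":[0,0,0]},
    {"offset":[0.028,-0.025,0],"dr":[0,0,0]},
    {"offset":[0.028,-0.025,0],"dr":[0,0,0]},
    {"offset":[0,0,0],"dr":[0,0,-0.13]},
    {"offset":[0,0,0],"dr":[0,0,-0.13]},
    {"offset":[0,0,0],"dr":[0,0,-0.13]}
  ]
}}

```text
time: 2.5
ee_pos: [0.542, 0.0098, 0.3209]
tcp_rot: [0.923, 0.385, -0.0, -0.0]
force: [0.4, -0.1, 0.8]
finger_gap: 0.0003
```

Emit:
{"name": "step_arm", "arguments": {
  "rows": [
    {"offset":[0,0,0],"dr":[0,0,-0.13]},
    {"offset":[0,0,0],"dr":[0,0,-0.13]},
    {"offset":[0,0,0],"dr":[0,0,0]}
  ]
}}

```text
time: 2.8
ee_pos: [0.542, 0.0093, 0.3211]
tcp_rot: [0.866, 0.5, -0.0, -0.0]
force: [-0.5, -0.5, -0.2]
finger_gap: 0.0004
```

Run:
```python
from bench import r, imaging
import cv2,pickle
s=r.observe();d=imaging.get_image("wrist"); pickle.dump((s,d),open("w1.pkl","wb"))
cv2.imwrite("pics/w1.png",d["img"][:,:,::-1]); print(d["hand_eye"])
```

```text
[[-4.24994145e-04 -9.66023344e-01 -2.58454480e-01  6.53699076e-02]
 [ 9.99999199e-01 -7.18721684e-04  1.04199440e-03  3.95890527e-05]
 [-1.19234775e-03 -2.58453830e-01  9.66022876e-01 -1.41105409e-01]
 [ 0.00000000e+00  0.00000000e+00  0.00000000e+00  1.00000000e+00]]
```

View pics/w1.png

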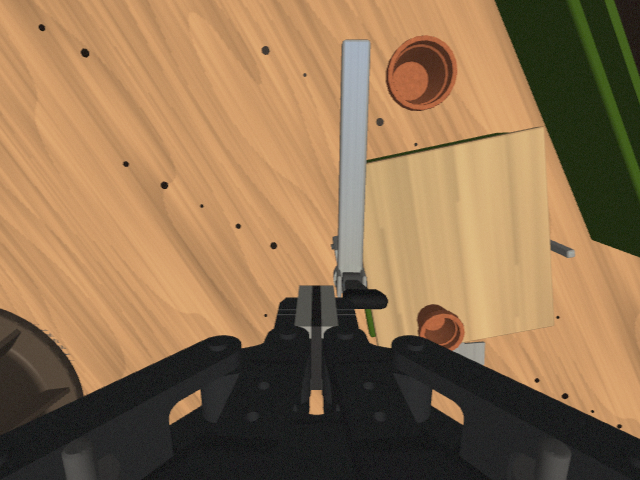

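The wrist view shows the whole strap, with its end corners at (343,40) and (369,40). The cam pad is at (365,299), and the lid corners are near (543,127) and (553,325).

Run:
```python
from h import *
import pickle,cv2
from scipy.spatial.transform import Rotation as Ro
np.set_printoptions(precision=4,suppress=True)
s,d=pickle.load(open("w1.pkl","rb")); Rt=Ro.from_quat(s["tcp_rot"]).as_matrix(); H=d["hand_eye"]
Rwc=Rt@H[:3,:3]; c=s["ee_pos"]+Rt@H[:3,3]
d["R"]=Rwc.T; d["t"]=-Rwc.T@c
P=lambda u,v,z:onz(d,u,v,z)[:2]
a,b=P(343,40,.112),P(370,40,.112); e,f=P(338.5,262,.112),P(363,262,.112)
print("end",a,b,np.linalg.norm(a-b),"near",e,f,np.linalg.norm(e-f))
m=(a+b)/2; n=(e+f)/2; v=m-n; th=np.arctan2(v[1],v[0]); print("dir",th,"pivot est",m-.212*v/np.linalg.norm(v))
L=[P(543,127,.092),P(553,325,.092),P(367,160,.092)]; print("lid",L, (L[1]+L[2])/2)
for q in [(L[0]-L[1]),(L[0]-L[2])]: print(np.linalg.norm(q),np.arctan2(q[1],q[0]))
T=pickle.load(open("top0.pkl","rb"));zt=(240+303/4,140+345/4)
print("pad",tri(d,(365,299),T,zt))
print("thumb",P(441,330,.128),"post",P(572,254,.116))
```

```text
end [0.6335 0.1224] [0.6528 0.1113] 0.022283156614220236 near [ 0.5366 -0.0437] [ 0.5569 -0.0555] 0.023384969779479115
dir 1.045695904142312 pivot est [ 0.5369 -0.0666]
lid [array([ 0.7612, -0.0302]), array([ 0.6966, -0.2244]), array([0.6068, 0.0246])] [ 0.6517 -0.0999]
0.20472721806007377 1.2493803152833431
0.16391618446270675 -0.3410746676734319
pad (array([ 0.5491, -0.0428,  0.2163]), np.float64(0.003607484865874894))
thumb [ 0.59   -0.1475] post [ 0.7307 -0.1453]
```

Emit:
{"name": "step_arm", "arguments": {
  "rows": [
    {"offset":[0.026,-0.0035,0],"dr":[0,0,0]},
    {"offset":[0.026,-0.0035,0],"dr":[0,0,0]},
    {"offset":[0.026,-0.0035,0],"dr":[0,0,0]},
    {"offset":[0,0,0.04],"dr":[0,0,0]},
    {"offset":[0,0,0.04],"dr":[0,0,0]},
    {"offset":[0,0,0.04],"dr":[0,0,0]},
    {"offset":[0,0,0.04],"dr":[0,0,0]},
    {"offset":[0,0,0]}
  ]
}}

```text
invalid input
```

Run:
```python
from bench import r, imaging
import cv2
print(r.observe()["ee_pos"])
im=cv2.hconcat([imaging.get_image("top")["img"][140:275,240:420],imaging.get_image("side")["img"][140:275,205:385]])
cv2.imwrite("pics/a2.png",cv2.resize(im[:,:,::-1],(800,300),interpolation=cv2.INTER_CUBIC))
```

```text
[0.54200398 0.00926746 0.32109171]
```

View pics/a2.png

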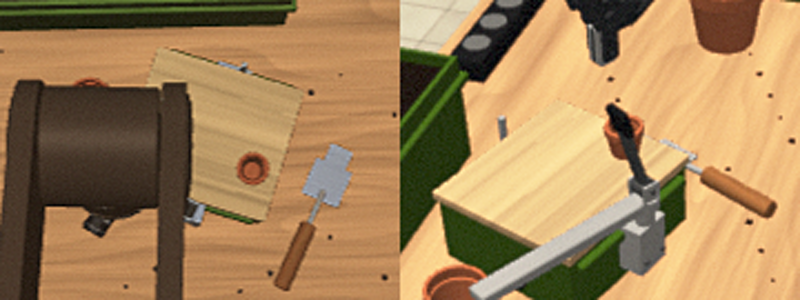

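The call was refused because one row had no `dr`, so the arm hasn't moved. The pictures show the shut gripper hanging above the clamp and the strap untouched. I'll send it again.

Emit:
{"name": "step_arm", "arguments": {
  "rows": [
    {"offset":[0.026,-0.0035,0],"dr":[0,0,0]},
    {"offset":[0.026,-0.0035,0],"dr":[0,0,0]},
    {"offset":[0.026,-0.0035,0],"dr":[0,0,0]},
    {"offset":[0,0,0.04],"dr":[0,0,0]},
    {"offset":[0,0,0.04],"dr":[0,0,0]},
    {"offset":[0,0,0.04],"dr":[0,0,0]},
    {"offset":[0,0,0.04],"dr":[0,0,0]},
    {"offset":[0,0,0],"dr":[0,0,0]}
  ]
}}

```text
time: 3.75
ee_pos: [0.569, 0.0817, 0.1569]
tcp_rot: [0.867, 0.498, -0.004, -0.002]
force: [-0.3, -0.6, 0.3]
finger_gap: -0.0001
```

Run:
```python
from bench import r, imaging
import cv2
print(r.observe()["ee_pos"])
im=imaging.get_image("side")["img"][140:290,205:405]
cv2.imwrite("pics/a3.png",cv2.resize(im[:,:,::-1],(800,600),interpolation=cv2.INTER_CUBIC))
```

```text
[0.56902934 0.08168893 0.15690076]
```

View pics/a3.png

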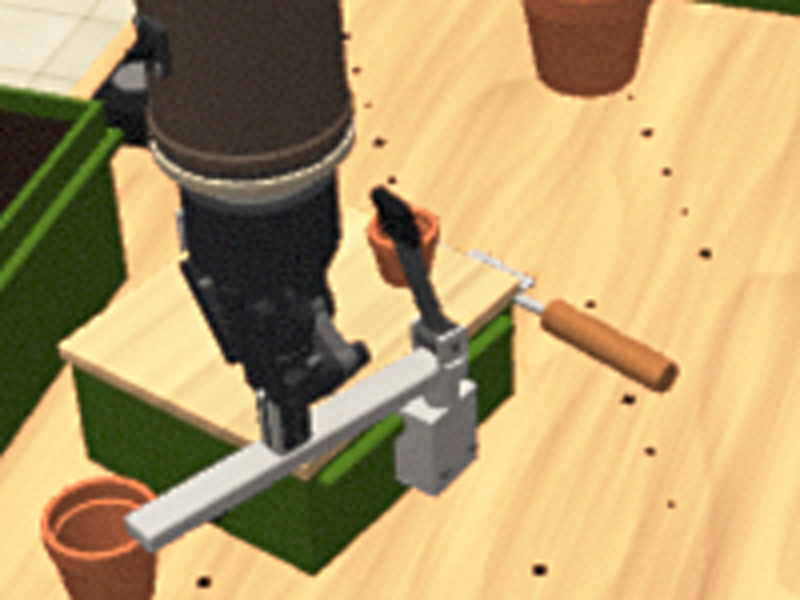

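Emit:
{"name": "step_arm", "arguments": {
  "rows": [
    {"offset":[0,0,0.028],"dr":[0,0,0]},
    {"offset":[0,0,0.027],"dr":[0,0,0]},
    {"offset":[0,0,0],"dr":[0,0,0]},
    {"offset":[0,0.005,0],"dr":[0,0,0]},
    {"offset":[0,0.005,0],"dr":[0,0,0]},
    {"offset":[0,0,0],"dr":[0,0,0]}
  ]
}}

```text
time: 4.4
ee_pos: [0.5829, 0.0767, 0.1082]
tcp_rot: [0.867, 0.499, 0.001, 0.001]
force: [0.4, 0.2, 0.0]
finger_gap: -0.0
```

Emit:
{"name": "step_arm", "arguments": {
  "rows": [
    {"offset":[0,0,0.006],"dr":[0,0,0]},
    {"offset":[0,0,0],"dr":[0,0,0]},
    {"offset":[0,0.004,0],"dr":[0,0,0]},
    {"offset":[0.002,0.0146,0],"dr":[0,0,0.1]},
    {"offset":[0.002,0.0146,0],"dr":[0,0,0.1]},
    {"offset":[0,0,0],"dr":[0,0,0]}
  ]
}}

```text
time: 5.0
ee_pos: [0.6124, 0.0618, 0.1003]
tcp_rot: [0.913, 0.409, 0.0, 0.0]
force: [0.2, 0.2, 0.6]
finger_gap: -0.0001
```

Run:
```python
from bench import r, imaging
import cv2
print(r.observe()["ee_pos"])
im=imaging.get_image("side")["img"][140:290,205:405]
cv2.imwrite("pics/a4.png",cv2.resize(im[:,:,::-1],(800,600),interpolation=cv2.INTER_CUBIC))
```

```text
[0.61241061 0.06177398 0.1003099 ]
```

View pics/a4.png

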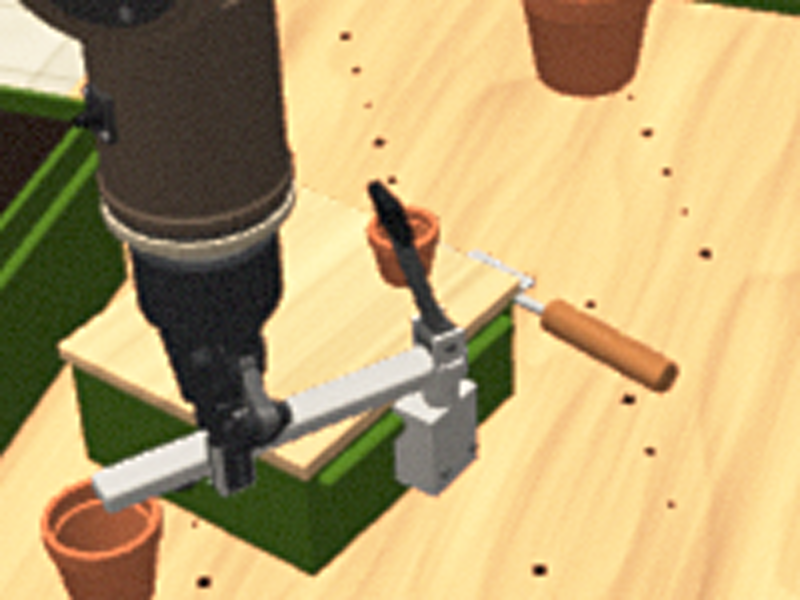

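The strap is turning with the finger. I'll keep going round the arc.

Emit:
{"name": "step_arm", "arguments": {
  "rows": [
    {"offset":[0.002,0.0146,0],"dr":[0,0,0.1]},
    {"offset":[0.002,0.0146,0],"dr":[0,0,0.1]},
    {"offset":[0.002,0.0146,0],"dr":[0,0,0.1]},
    {"offset":[0.002,0.0146,0],"dr":[0,0,0.1]},
    {"offset":[0,0,0],"dr":[0,0,0]}
  ]
}}

```text
time: 5.55
ee_pos: [0.6546, 0.0222, 0.1002]
tcp_rot: [0.975, 0.221, 0.0, 0.0]
force: [-0.6, 0.2, 0.7]
finger_gap: -0.0
```

Emit:
{"name": "step_arm", "arguments": {
  "rows": [
    {"offset":[0.002,0.0146,0],"dr":[0,0,0.1]},
    {"offset":[0.002,0.0146,0],"dr":[0,0,0.1]},
    {"offset":[0.002,0.0146,0],"dr":[0,0,0.1]},
    {"offset":[0.002,0.0146,0],"dr":[0,0,0.1]},
    {"offset":[0,0,0],"dr":[0,0,0]}
  ]
}}

```text
time: 6.05
ee_pos: [0.6784, -0.0309, 0.1002]
tcp_rot: [1.0, 0.023, -0.0, 0.0]
force: [-0.5, 0.3, -0.2]
finger_gap: -0.0003
```

Run:
```python
from bench import r, imaging
import cv2, numpy as np
s=r.observe();print(s["ee_pos"],s["tcp_rot"],s["force"],s["joints"])
p=s["ee_pos"][:2]-[.536,-.0645];print("rho",np.hypot(*p),"ang of strap",np.arctan2(p[1],p[0])-np.arcsin(.0265/np.hypot(*p)))
im=imaging.get_image("side")["img"][140:290,205:405]
cv2.imwrite("pics/a5.png",cv2.resize(im[:,:,::-1],(800,600),interpolation=cv2.INTER_CUBIC))
```

```text
[ 0.67835457 -0.03088986  0.10023258] [ 9.99728913e-01  2.32828055e-02 -8.64958237e-05  6.91754923e-05] [-0.51581641  0.28403139 -0.24090964] [-9.00544675e-02  6.58490742e-01  1.63205431e+00 -2.08793358e-04
  8.51203847e-01  1.43430966e+00]
rho 0.14626846539071509 ang of strap 0.04967586210939698
```

View pics/a5.png

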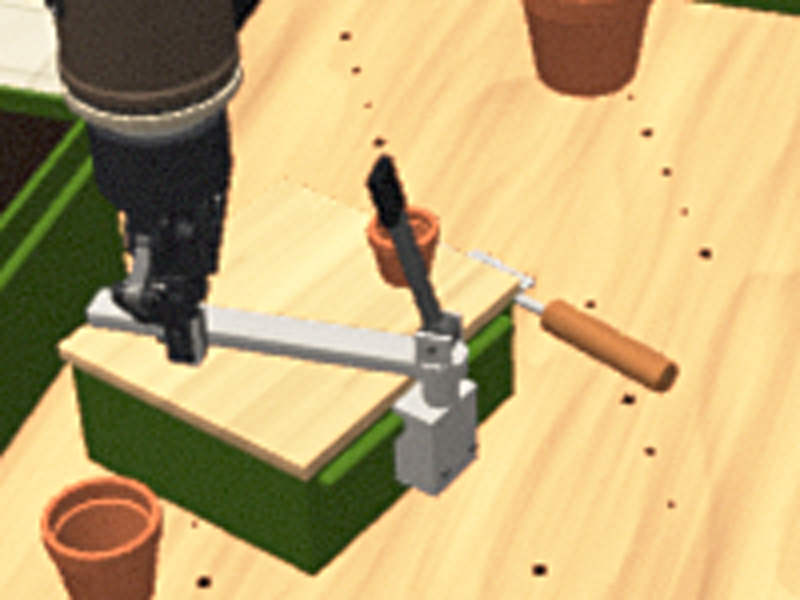

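Emit:
{"name": "step_arm", "arguments": {
  "rows": [
    {"offset":[0.002,0.0146,0],"dr":[0,0,0.1]},
    {"offset":[0.002,0.0146,0],"dr":[0,0,0.1]},
    {"offset":[0.002,0.0146,0],"dr":[0,0,0.1]},
    {"offset":[0,0,0],"dr":[0,0,0]}
  ]
}}

```text
time: 6.5
ee_pos: [0.6816, -0.0744, 0.1003]
tcp_rot: [0.992, -0.126, -0.0, 0.0]
force: [0.4, -0.2, 0.3]
finger_gap: -0.0001
```

Emit:
{"name": "step_arm", "arguments": {
  "rows": [
    {"offset":[0.0005,0.004,0],"dr":[0,0,0.03]},
    {"offset":[0,0,0],"dr":[0,0,0]}
  ]
}}

```text
time: 6.7
ee_pos: [0.6815, -0.0774, 0.1003]
tcp_rot: [0.99, -0.141, -0.0, -0.0]
force: [-0.3, 0.6, 0.1]
finger_gap: -0.0001
```

Emit:
{"name": "step_arm", "arguments": {
  "rows": [
    {"offset":[0,0.003,0],"dr":[0,0,0.02]},
    {"offset":[0,0,0],"dr":[0,0,0]}
  ]
}}

```text
time: 6.9
ee_pos: [0.6809, -0.0808, 0.1003]
tcp_rot: [0.988, -0.152, 0.0, -0.0]
force: [0.4, 1.2, -1.2]
finger_gap: 0.0
```

Run:
```python
from bench import r, imaging
import cv2, numpy as np
s=r.observe();print(s["ee_pos"],s["force"])
p=s["ee_pos"][:2]-[.536,-.0645];print("rho",np.hypot(*p),"ang of strap",np.arctan2(p[1],p[0])-np.arcsin(.0265/np.hypot(*p)))
im=imaging.get_image("side")["img"][140:290,205:405]
cv2.imwrite("pics/a6.png",cv2.resize(im[:,:,::-1],(800,600),interpolation=cv2.INTER_CUBIC))
```

```text
[ 0.68092396 -0.08082489  0.10034865] [ 0.37020728  1.1926848  -1.17575102]
rho 0.14584052134341957 ang of strap -0.29489204460532126
```

View pics/a6.png

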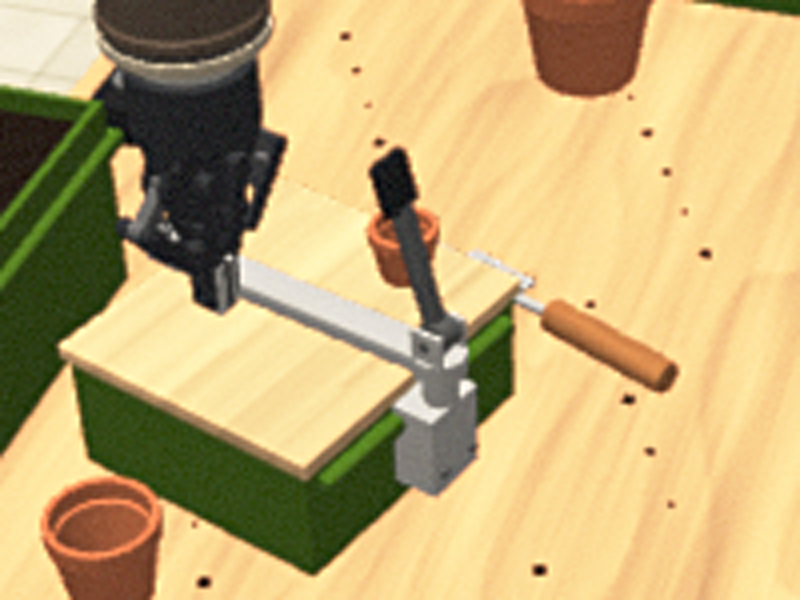

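Nearly there. I'll nudge until the stop shows up in the force reading.

Emit:
{"name": "step_arm", "arguments": {
  "rows": [
    {"offset":[0,0.003,0],"dr":[0,0,0.015]},
    {"offset":[0,0,0],"dr":[0,0,0]}
  ]
}}

```text
time: 7.15
ee_pos: [0.6801, -0.0842, 0.1004]
tcp_rot: [0.987, -0.16, 0.0, 0.0]
force: [1.7, 0.8, -0.1]
finger_gap: 0.0001
```

Emit:
{"name": "step_arm", "arguments": {
  "rows": [
    {"offset":[0,0.002,0],"dr":[0,0,0]},
    {"offset":[0,0,0],"dr":[0,0,0]}
  ]
}}

```text
time: 7.35
ee_pos: [0.6797, -0.0855, 0.1004]
tcp_rot: [0.987, -0.16, 0.0, -0.0]
force: [3.9, 6.0, -0.5]
finger_gap: 0.0003
```

Emit:
{"name": "step_arm", "arguments": {
  "rows": [
    {"offset":[0,0.002,0],"dr":[0,0,0]},
    {"offset":[0,0,0],"dr":[0,0,0]}
  ]
}}

```text
time: 7.55
ee_pos: [0.6795, -0.0861, 0.1004]
tcp_rot: [0.987, -0.16, 0.001, -0.001]
force: [6.1, 16.9, -2.4]
finger_gap: -0.0002
```

The force jumped to 17 N with almost no motion, so the strap is at its stop. I'll back off and lift.

Emit:
{"name": "step_arm", "arguments": {
  "rows": [
    {"offset":[0,-0.01,0],"dr":[0,0,0]},
    {"offset":[0,-0.012,0],"dr":[0,0,0]},
    {"offset":[0,0,-0.03],"dr":[0,0,0]},
    {"offset":[0,0,-0.05],"dr":[0,0,0]},
    {"offset":[0,0,-0.05],"dr":[0,0,0]},
    {"offset":[0,0,-0.05],"dr":[0,0,0]},
    {"offset":[0,0,-0.05],"dr":[0,0,0]},
    {"offset":[0,0,0],"dr":[0,0,0]}
  ]
}}

```text
time: 8.35
ee_pos: [0.6885, -0.0669, 0.3384]
tcp_rot: [0.987, -0.159, 0.005, 0.0]
force: [-0.1, -0.2, 0.3]
finger_gap: 0.0
```

Emit:
{"name": "step_arm", "arguments": {
  "rows": [
    {"offset":[-0.03,0,0],"dr":[0,0,0]},
    {"offset":[-0.03,0,0],"dr":[0,0,0]},
    {"offset":[-0.03,0,0],"dr":[0,0,0]},
    {"offset":[-0.03,0,0],"dr":[0,0,0]},
    {"offset":[-0.03,0,0],"dr":[0,0,0]},
    {"offset":[-0.03,0,0],"dr":[0,0,0]},
    {"offset":[0,0,0],"dr":[0,0,0]}
  ]
}}

```text
time: 9.05
ee_pos: [0.5117, -0.009, 0.3305]
tcp_rot: [0.987, -0.159, -0.001, 0.0]
force: [-0.2, -0.2, -0.2]
finger_gap: 0.0001
```

Run:
```python
from bench import r, imaging
import cv2,pickle
s=r.observe();d=imaging.get_image("wrist"); pickle.dump((s,d),open("w2.pkl","wb"))
cv2.imwrite("pics/w2.png",d["img"][:,:,::-1]); print(s["ee_pos"],s["tcp_rot"])
d=imaging.get_image("side");pickle.dump(d,open("side2.pkl","wb"))
cv2.imwrite("pics/a7.png",cv2.resize(d["img"][140:290,205:405,::-1],(800,600),interpolation=cv2.INTER_CUBIC))
```

```text
[ 0.51169332 -0.0090499   0.33054873] [ 9.87286650e-01 -1.58948318e-01 -7.01036223e-04  1.04564686e-04]
```

View pics/a7.png

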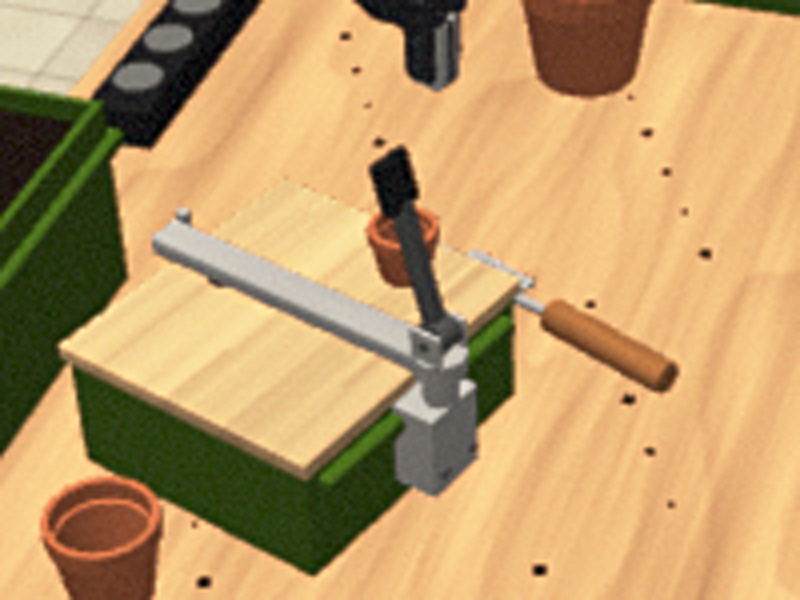

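View pics/w2.png

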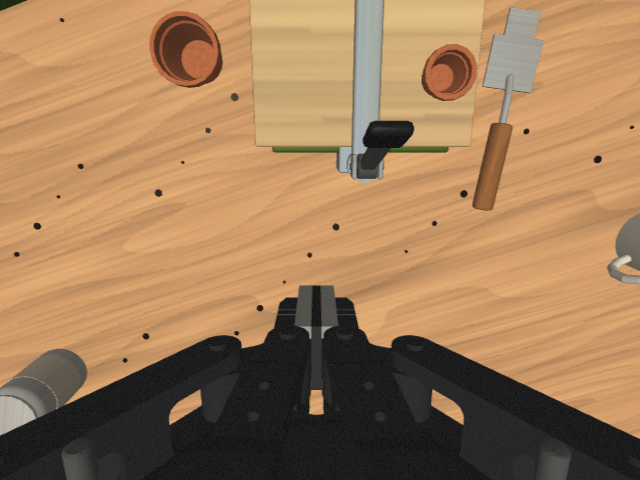

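The strap now lies over the lid beside its post, the cam is up, and the pots and trowel look unmoved. In the wrist view the strap edges run along columns 353–382, the hinge is near (366,168) and the pad near (389,134).

Run:
```python
from h import *
import pickle
from scipy.spatial.transform import Rotation as Ro
np.set_printoptions(precision=4,suppress=True)
s,d=pickle.load(open("w2.pkl","rb")); S=pickle.load(open("side2.pkl","rb"))
Rt=Ro.from_quat(s["tcp_rot"]).as_matrix(); H=d["hand_eye"]
Rwc=Rt@H[:3,:3]; c=s["ee_pos"]+Rt@H[:3,3]; d["R"]=Rwc.T; d["t"]=-Rwc.T@c
pts={}
for n,(u,v) in {"strap far":(369.5,10),"strap near":(366.5,120)}.items():
    X=onz(d,u,v,.112); pts[n]=X; print(n,X,"tool",Rt.T@(X-s["ee_pos"]))
v=pts["strap far"]-pts["strap near"]; print("dir",np.arctan2(v[1],v[0]))
P,e=tri(d,(389,134),S,(205+394/4,140+181/4)); print("pad mid",P,e,"tool",Rt.T@(P-s["ee_pos"]))
X=onz(d,368,167,.124);print("hinge",X,"tool",Rt.T@(X-s["ee_pos"]))
X=np.array([.536,-.0645,.124]);print("hinge model",X,"tool",Rt.T@(X-s["ee_pos"]),proj(d,X),proj(S,X))
```

```text
strap far [ 0.6578 -0.1044  0.112 ] tool [0.1689 0.0445 0.2183]
strap near [ 0.5747 -0.0774  0.112 ] tool [0.0815 0.045  0.2185]
dir -0.3142352249942505
pad mid [ 0.5626 -0.074   0.2184] 0.0015110297822535125 tool [0.0688 0.0457 0.1121]
hinge [ 0.536  -0.0658  0.124 ] tool [0.0412 0.0462 0.2065]
hinge model [ 0.536  -0.0645  0.124 ] tool [0.0408 0.0449 0.2065] [366.6054 167.4659] [315.3034 223.652 ]
```

Emit:
{"name": "step_arm", "arguments": {
  "rows": [
    {"offset":[0,0.0225,0],"dr":[0,0,0]},
    {"offset":[0,0.0225,0],"dr":[0,0,0]},
    {"offset":[0.026,0,0],"dr":[0,0,0]},
    {"offset":[0,0,0.04],"dr":[0,0,0]},
    {"offset":[0,0,0.04],"dr":[0,0,0]},
    {"offset":[0,0,0.038],"dr":[0,0,0]},
    {"offset":[0,0,0],"dr":[0,0,0]},
    {"offset":[0,0,0],"dr":[0,0,0]}
  ]
}}

```text
time: 9.95
ee_pos: [0.526, -0.0613, 0.2126]
tcp_rot: [0.987, -0.159, -0.0, 0.0]
force: [-0.0, -0.4, 1.2]
finger_gap: 0.0001
```

```bash
cat > st.py <<'E'
from bench import r, imaging
import cv2,sys,numpy as np
from scipy.spatial.transform import Rotation as Ro
s=r.observe();Rt=Ro.from_quat(s["tcp_rot"]).as_matrix()
print("TCP minus hinge, tool axes",np.round(Rt.T@(s["ee_pos"]-[.536,-.0645,.124]),4),"F",np.round(s["force"],1),s["time"],np.round(s["ee_pos"],4))
d=imaging.get_image("side")
cv2.imwrite(sys.argv[1],cv2.resize(d["img"][140:290,205:405,::-1],(800,600),interpolation=cv2.INTER_CUBIC))
E
python3 st.py pics/b1.png
```

```text
TCP minus hinge, tool axes [-0.0106  0.0001 -0.0886] F [-0.  -0.4  1.2] 9.95 [ 0.526  -0.0613  0.2126]
```

View pics/b1.png

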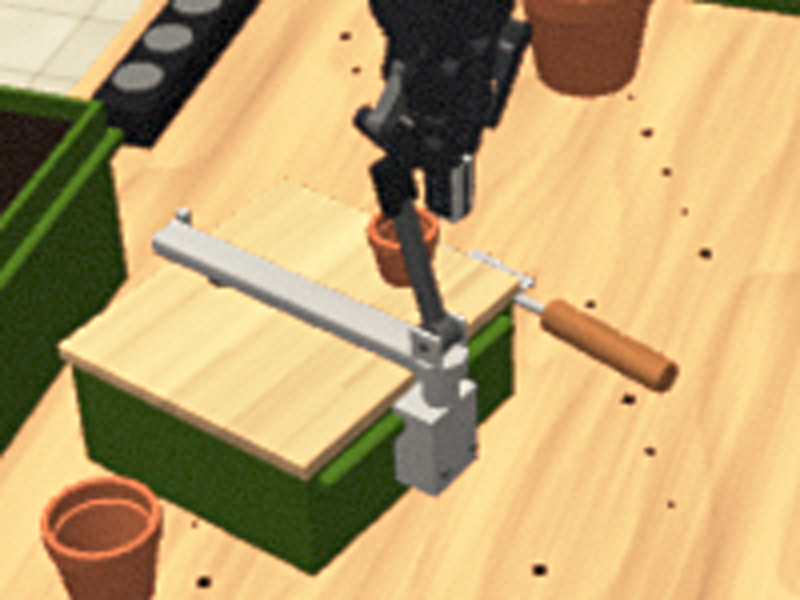

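The fingertip is right behind the pad and in line with it. Now I'll push along the arc.

Emit:
{"name": "step_arm", "arguments": {
  "rows": [
    {"offset":[0.0125,0,0],"dr":[0,0,0]},
    {"offset":[0.012,0,0],"dr":[0,0,0]},
    {"offset":[0.012,0,0.0044],"dr":[0,0,0]},
    {"offset":[0.008,0,0.0045],"dr":[0,0,0]},
    {"offset":[0.008,0,0.0045],"dr":[0,0,0]},
    {"offset":[0,0,0],"dr":[0,0,0]}
  ]
}}

```text
time: 10.6
ee_pos: [0.5766, -0.0781, 0.1984]
tcp_rot: [0.987, -0.16, 0.0, 0.0]
force: [-0.4, 0.3, -0.6]
finger_gap: 0.0002
```

```bash
python3 st.py pics/b2.png
```

```text
TCP minus hinge, tool axes [ 0.0428  0.0002 -0.0743] F [-0.4  0.3 -0.6] 10.6 [ 0.5766 -0.0781  0.1984]
```

View pics/b2.png

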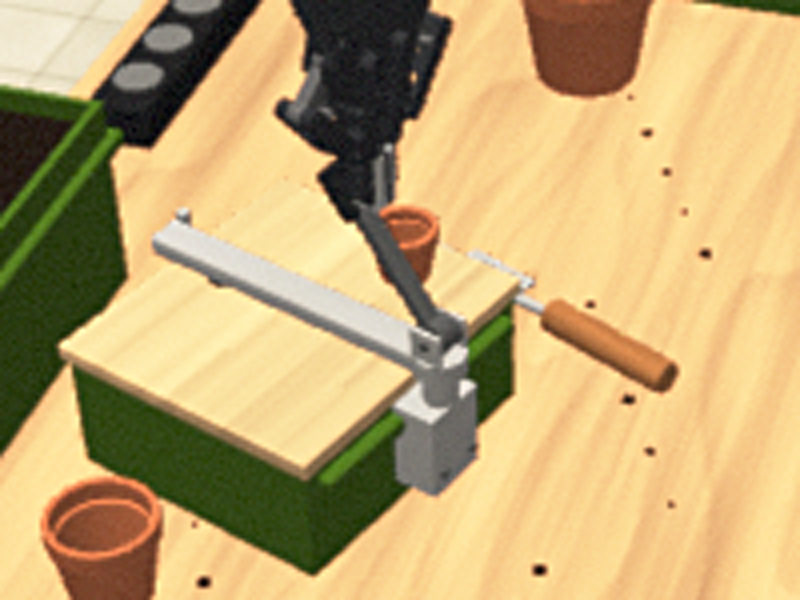

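Emit:
{"name": "step_arm", "arguments": {
  "rows": [
    {"offset":[0.007,0,0.006],"dr":[0,0,0]},
    {"offset":[0.007,0,0.006],"dr":[0,0,0]},
    {"offset":[0.0056,0,0.0073],"dr":[0,0,0]},
    {"offset":[0.0056,0,0.0073],"dr":[0,0,0]},
    {"offset":[0.004,0,0.008],"dr":[0,0,0]},
    {"offset":[0.004,0,0.008],"dr":[0,0,0]},
    {"offset":[0,0,0],"dr":[0,0,0]}
  ]
}}

```text
time: 11.35
ee_pos: [0.6069, -0.0882, 0.1551]
tcp_rot: [0.987, -0.159, -0.0, -0.0]
force: [0.5, 0.0, 0.6]
finger_gap: 0.0
```

```bash
python3 st.py pics/b3.png
```

```text
TCP minus hinge, tool axes [ 0.0748  0.0002 -0.0312] F [0.5 0.  0.6] 11.35 [ 0.6069 -0.0882  0.1551]
```

View pics/b3.png

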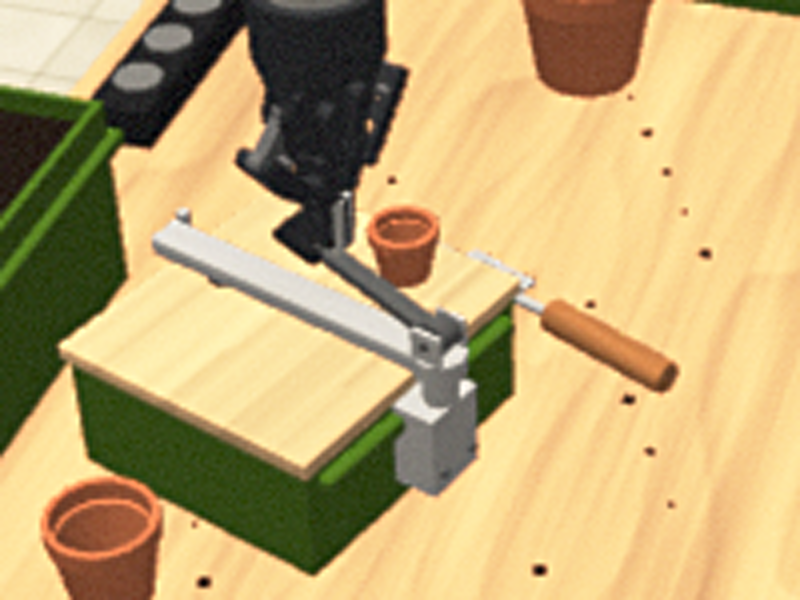

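Emit:
{"name": "step_arm", "arguments": {
  "rows": [
    {"offset":[0.003,0,0.008],"dr":[0,0,0]},
    {"offset":[0.003,0,0.008],"dr":[0,0,0]},
    {"offset":[0.001,0,0.006],"dr":[0,0,0]},
    {"offset":[0,0,0],"dr":[0,0,0]}
  ]
}}

```text
time: 11.8
ee_pos: [0.6132, -0.0903, 0.1332]
tcp_rot: [0.987, -0.159, -0.0, -0.0]
force: [0.3, -0.2, 0.7]
finger_gap: -0.0
```

Emit:
{"name": "step_arm", "arguments": {
  "rows": [
    {"offset":[0,0,0.003],"dr":[0,0,0]},
    {"offset":[0,0,0],"dr":[0,0,0]}
  ]
}}

```text
time: 12.0
ee_pos: [0.6136, -0.0904, 0.1312]
tcp_rot: [0.987, -0.159, 0.0, 0.0]
force: [1.0, 0.6, -0.4]
finger_gap: -0.0005
```

Emit:
{"name": "step_arm", "arguments": {
  "rows": [
    {"offset":[0,0,0.002],"dr":[0,0,0]},
    {"offset":[0,0,0],"dr":[0,0,0]}
  ]
}}

```text
time: 12.2
ee_pos: [0.6137, -0.0904, 0.1294]
tcp_rot: [0.987, -0.159, 0.0, 0.0]
force: [0.4, 0.6, 0.1]
finger_gap: 0.0002
```

Emit:
{"name": "step_arm", "arguments": {
  "rows": [
    {"offset":[0,0,0.002],"dr":[0,0,0]},
    {"offset":[0,0,0],"dr":[0,0,0]}
  ]
}}

```text
time: 12.4
ee_pos: [0.6138, -0.0904, 0.1286]
tcp_rot: [0.987, -0.159, 0.001, 0.0]
force: [-4.2, 0.1, 18.9]
finger_gap: -0.0001
```

Emit:
{"name": "step_arm", "arguments": {
  "rows": [
    {"offset":[0,0,0.001],"dr":[0,0,0]},
    {"offset":[0,0,0],"dr":[0,0,0]}
  ]
}}

```text
time: 12.6
ee_pos: [0.6139, -0.0904, 0.1283]
tcp_rot: [0.987, -0.159, 0.001, 0.0]
force: [-6.8, 1.3, 30.5]
finger_gap: -0.0001
```

The lever is hard down: 30 N at z = 0.128. I'll lift away and check.

Emit:
{"name": "step_arm", "arguments": {
  "rows": [
    {"offset":[0,0,-0.02],"dr":[0,0,0]},
    {"offset":[0,0,-0.04],"dr":[0,0,0]},
    {"offset":[0,0,-0.05],"dr":[0,0,0]},
    {"offset":[0,0,-0.05],"dr":[0,0,0]},
    {"offset":[-0.04,0,-0.03],"dr":[0,0,0]},
    {"offset":[-0.04,0,0],"dr":[0,0,0]},
    {"offset":[-0.04,0,0],"dr":[0,0,0]},
    {"offset":[0,0,0],"dr":[0,0,0]}
  ]
}}

```text
time: 13.4
ee_pos: [0.4949, -0.0512, 0.3165]
tcp_rot: [0.987, -0.159, -0.001, -0.0]
force: [-0.2, 0.7, -0.7]
finger_gap: -0.0003
```

```bash
python3 st.py pics/b4.png
python3 - <<'E'
from h import *
from bench import r, imaging
import cv2,pickle
from scipy.spatial.transform import Rotation as Ro
s=r.observe();d=imaging.get_image("wrist");S=imaging.get_image("side");pickle.dump((s,d,S),open("w3.pkl","wb"))
cv2.imwrite("pics/w3.png",d["img"][:,:,::-1])
# change in the side view outside arm
S0=pickle.load(open("side0.pkl","rb"))
cv2.imwrite("pics/diff.png",cv2.absdiff(S["img"],S0["img"]))
E
```

```text
TCP minus hinge, tool axes [-0.0436  0.0003 -0.1924] F [-0.2  0.7 -0.7] 13.4 [ 0.4949 -0.0512  0.3165]
```

View pics/b4.png

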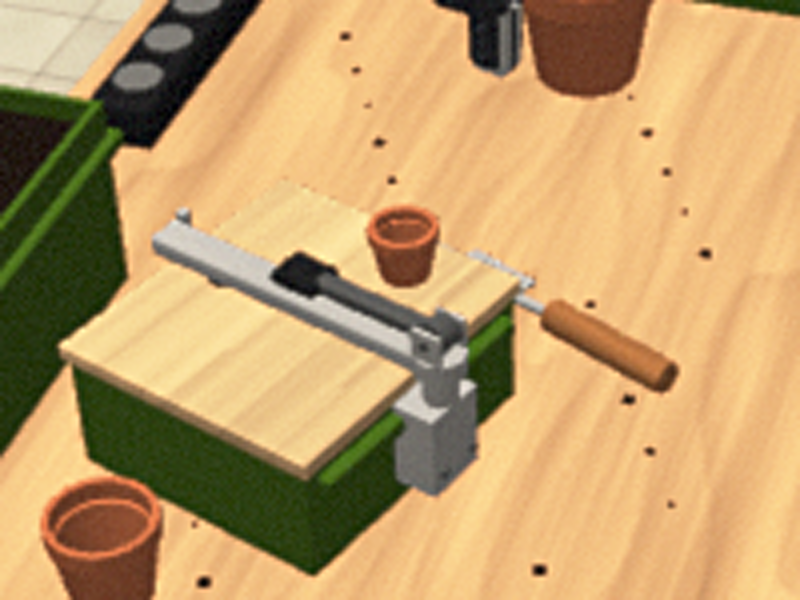

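View pics/w3.png

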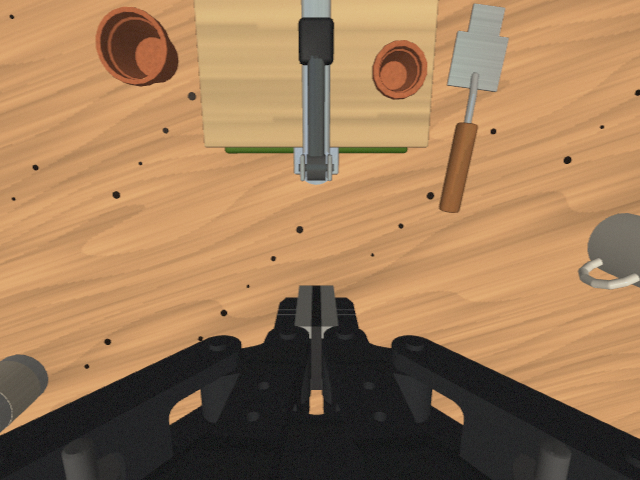

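View pics/diff.png

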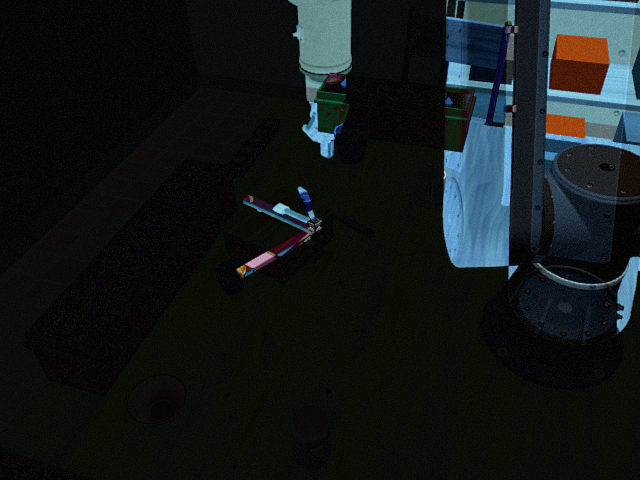

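The lever lies flat along the strap, the strap is closed beside its post, and the difference image shows nothing moved but the strap, the lever and the arm. I'm handing in.

Run:
```python
from bench import r, workorder
print(workorder.job_done()); s=r.observe(); print(s["time"],s["force"])
```

```text
the job is handed in; nothing more can be done
None
the job is handed in; nothing more can be done
```

The clamp is closed and the job is handed in, at about 13.5 s on the robot's clock; no verdict was reported.

- **Strap:** I pushed it round with the outside of the shut fingers until it met its stop. The force jumped to about 17 N with almost no further motion. The camera put the strap's direction at -0.314 rad and the lid's yaw at about -0.32 rad, so it agrees with closed. The cam lever was still at about 1.24 rad then.
- **Cam lever:** I then pushed it down along its arc until it bottomed. The fingertip was at 128 mm with about 30 N, against the 129 mm given for fully down. After I lifted away, the pictures showed it lying flat along the strap.
- **Everything else:** Before/after side views showed no visible change in the lid, thumb pot, small pot, trowel, bowl or tin. The large pot showed no shift, though it was partly behind the gripper in the last view. The arm hid the mug in the difference image. It appears in the last wrist view, but I did not measure it; the arm passed well above it.

One move call was refused as invalid because a row had no turn value. The arm did not move, and I sent it again. No final check failed or disagreed.

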